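Lay out the bench for preparing a wet particle-size sample

TASK

Lay out this bench for weighing and dispersing the next sample: stand the empty weighing dish in the middle of the balance's pan, and the steel beaker in the middle of the magnetic stirrer's top plate with the knobbed cover centred on its mouth. Stand the sample jar on the bench to the left of the balance, in line with the middle of its pan, and the dropper bottle on the bench to the right of the stirrer, in line with the middle of its plate, each with a gap of about 40 mm to the instrument's side (left and right as the robot faces the instruments' fronts, square to their sides if they stand askew). Leave everything upright and let go of, and do not shift the rack of vials.

Things in the scene. Friction and masses are not known exactly. Their poses are not given: they have to be found in the camera images.
- dish: Empty weighing dish, loose: plain round open aluminium dish, 26 mm tall, 56 mm across the rim, 52 mm at the foot, wall 3 mm, about 35 g. Origin: centre of the underside; z up its axis.
- beaker: Small steel beaker, loose: open upright steel cylinder 70 mm tall, 52 mm across, wall 2 mm, about 85 g, mouth upward. Origin: centre of the underside; z up its axis.
- cover: Beaker cover, loose: flat round steel disc 70 mm across and 4 mm thick with a black knob in the middle, the knob 16 mm across (12 mm at its neck) and its top 26 mm above the underside; about 60 g. It has no lip: it lies flat on the beaker's rim. Origin: centre of the disc's underside; z up through the knob.
- jar: Sample jar, loose: white plastic jar with white screw cap and paper label, 50 mm across, 63 mm tall, about 110 g. Origin: centre of the underside; z up its axis.
- bottle: Dropper bottle of dispersant, loose: amber bottle 36 mm across up to 56 mm high, then a shoulder, a black collar 23 mm across and a thin rubber bulb whose top is 100 mm high; about 80 g. Origin: centre of the underside; z up its axis.
- balance: Balance, fixed: flat grey housing, round steel pan 100 mm across, black display strip at the front. Origin: on the bench under the pan's centre; pan's top 48 mm above it. Axes: -x its front (to the robot), +y its left as the robot faces it. Housing sides at y = -70 and +70 mm, x from -105 to +73 mm, 40 mm high; the jar's place is centred at x 0, y +135 mm.
- stirrer: Magnetic stirrer, fixed: white box, square white top plate 110 mm wide, black knob on the front. Origin: on the bench under the plate's centre; plate's top 55 mm above it. Axes: -x its front (to the robot), +y its left as the robot faces it. Housing sides at y = -60 and +60 mm, x from -111 (knob) to +60 mm; the bottle's place is centred at x 0, y -118 mm.
- rack: Bystander, to be left where it is: loose white plastic rack with ten small black-capped vials, 50 x 130 mm, 55 mm tall. Origin: centre of the underside; its length is along y.

How it is judged:
By the outcome, as a careful person would: the job done as asked, in the order asked, and still so for the second after the job is handed in, with the robot touching nothing.
It also fails if it takes over 128 s, if anything falls off the work surface, if the arm or the gripper's body presses on something with over 40 N, if the wrist force passes 120 N, or if a joint passes its speed limit or range.

ROBOT

A 6-joint arm with a two-finger parallel gripper is mounted at the origin on the work surface. World frame = base frame: x ahead of the robot, y to its left, z up, the work surface at z = 0. Lengths are in m, angles in rad, forces in N, time in s.
With the tool pointing down it reaches from about 0.25 to 0.775 m from the base axis. Payload 4 kg.
Tool frame: the origin (TCP) lies midway between the tips of the shut fingers; the grasp point (between the pads) lies 19 mm behind it (robot.grasp_offset is the distance from the TCP to the grasp point, in m); z points along the fingers, y is the direction in which the jaws open and shut (so a half turn about z gives the same grasp; the last joint's range is limited). The gripper opens to 94 mm and grips with 3 to 60 N. Pads are 16 mm wide; open, the fingers measure 119 mm over their backs; the gripper's body (75 mm by 177 mm) begins 78 mm behind the grasp point.
Start: joints at [1.066, 0.087, 1.371, -0, 1.684, -0.103], TCP at [0.215, 0.506, 0.174] pointing down, gripper open.
Joint ranges: [-3.1, 3.1], [-0.76, 2.03], [0.27, 2.55], [-1.08, 4.22], [0.17, 2.65], [-2.57, 2.57]. Speed limits (rad/s): [2.79, 2.79, 3.14, 3.14, 3.14, 3.14].

INTERFACE

Orientations are given as [roll, pitch, yaw] about the fixed x, y, z axes, in that order (R = Rz(yaw) Ry(pitch) Rx(roll)).
In Python, from bench import status, viewer, order, robot gives the robot as it stands. The module is installed in compiled form; this text tells all that it offers.
- The arm moves only by the tool move_arm, never from a script. Its argument "targets" is a list of rows, each a list of 3 entries, a list of its own where there are three numbers: the shift along the tool's x, y, z in mm, then the turn, a rotation vector about the tool's x, y, z in degrees, then the opening, from -1 (shut) to 1 (fully open). A call has 1 to 20 rows; each row is the pose to reach, as a shift and turn from the pose commanded when the call began, along the tool's axes at that moment; what a row does not reach only later rows make up. A row lasts 1/8 s, in which the tool goes at most 62.5 mm and 10.7 degrees, less where a joint would pass 70% of its speed; a pose out of reach is approached as far as the arm can. A call with a gripper value outside its range is refused whole. The fingers move at their own pace and stop on an object; the grip force is fixed at half the most. Time passes only in rows, so rows that repeat a pose let the fingers close. It gives the time, the measured TCP pose, the force and the opening at its end, in the units of the state.
- status.get_obs(): the state, without advancing time (a new reading comes with each control period).
- viewer.snapshot(name): name is "scene" or "top" or "wrist"; returns the picture (420x560x3 uint8, red, green, blue); there is no depth.
- viewer.camera_model(name): a dict with "K" (3x3 intrinsics, pixels), "xyz" and "attitude" of the camera in the world; the wrist camera has in their place "T_tool_cam" (4x4, takes a point from camera to tool coordinates, whose origin is the TCP and whose axes are the flange's). Camera axes: x right, y up, looking along -z (the intrinsics and any distortion apply to the point x, -y, -z); pixel columns grow to the right and rows downward; lengths in m; the calibration is good to about 2 mm. A picture is of the moment at which its call begins: read the wrist's pose just before it. camera_model takes no time and is no camera call.
- order.close_job(): hands the job in, once; it reports no verdict.
The state is a dict: "time": time; "joint_positions": joint angles; "qvel": joint speeds; "joint_torque": joint torques, N m; "tool_pos": TCP position; "ee_rot": TCP orientation; "wrist_force": force on the tool from outside, world axes, zero at the start; "wrist_torque": the same for the moment, N m; "width": finger opening in m.
Only numpy, scipy, OpenCV 4.12 (cv2) and the standard library are available. Lean on these libraries where they do the work, as an engineer would, in place of code of your own. Each camera call takes 0.05 s, during which the arm holds its last target. There are 200 camera calls.

## Working session

There is one attempt and no reset: what is moved stays moved. The work goes in short steps, Python scripts to look and compute and a tool call to move; the robot and the scene stay as the last step left them, time stands still between calls to the robot, and variables do not carry over. Pictures are saved under pics/ and viewed, about 12 in all and at most 16, crops included, and the job is handed in when it is done.

Besides the shell and the picture viewer there is one more tool, called after ">>>" by a JSON object that holds its "name" and its "arguments". move_arm: Moves the arm, as the interface text tells. Its arguments: {"type":"object","properties":{"targets":{"type":"array"}},"required":["targets"]}

```bash
mkdir -p pics
python3 - <<'E'
from bench import status, viewer, robot
import cv2
print(status.get_obs())
for n in ("scene","top","wrist"):
    im=viewer.snapshot(n); cv2.imwrite(f"pics/{n}0.png",im[:,:,::-1]); print(n,viewer.camera_model(n))
print(robot.grasp_offset,[a for a in dir(robot) if a[0]!='_'])
E
```

```text
{'time': 0.0, 'joint_positions': array([ 1.06593222e+00,  8.79562179e-02,  1.37223867e+00, -1.18833524e-05,
        1.68358080e+00, -1.03097419e-01]), 'qvel': array([ 0.00268638, -0.000763  , -0.00017069, -0.00074939,  0.00037415,
        0.00053015]), 'joint_torque': array([-3.17904305e-04, -3.40186751e+01, -3.02425110e+01,  7.20162713e-02,
        3.30462470e-02, -1.71196853e-04]), 'tool_pos': array([0.21478535, 0.50566482, 0.17241149]), 'ee_rot': array([-3.13942000e+00, -2.12918252e-04,  2.73982441e+00]), 'wrist_force': array([-1.14707228, -0.32580717,  0.32267307]), 'wrist_torque': array([ 0.02900201, -0.00406131,  0.0176653 ]), 'width': 0.0938200125749045}
scene {'K': array([[508.32547206,   0.        , 284.20110646],
       [  0.        , 508.32547206, 208.78325574],
       [  0.        ,   0.        ,   1.        ]]), 'xyz': array([1.18930071, 0.41932251, 0.88203935]), 'attitude': array([0.73536363, 0.01152975, 2.11891668])}
top {'K': array([[446.5799152 ,   0.        , 286.18787816],
       [  0.        , 446.5799152 , 211.36729032],
       [  0.        ,   0.        ,   1.        ]]), 'xyz': array([ 3.92002985e-01, -4.64849963e-04,  1.29345796e+00]), 'attitude': array([ 0.14477219, -0.01548336, -1.56573436])}
wrist {'K': array([[314.13389526,   0.        , 279.22768074],
       [  0.        , 314.13389526, 210.67329444],
       [  0.        ,   0.        ,   1.        ]]), 'T_tool_cam': array([[ 1.45775075e-03,  9.69408640e-01,  2.45448087e-01,
         7.09080824e-02],
       [ 9.99998852e-01, -1.51466887e-03,  4.31211843e-05,
        -1.03655064e-03],
       [ 4.13574625e-04,  2.45447742e-01, -9.69409735e-01,
        -2.11288747e-01],
       [ 0.00000000e+00,  0.00000000e+00,  0.00000000e+00,
         1.00000000e+00]])}
0.0188 ['IKError', 'grasp_offset']
```

View pics/top0.png

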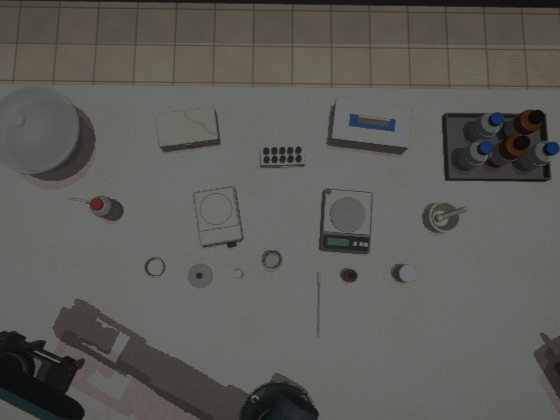

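View pics/scene0.png

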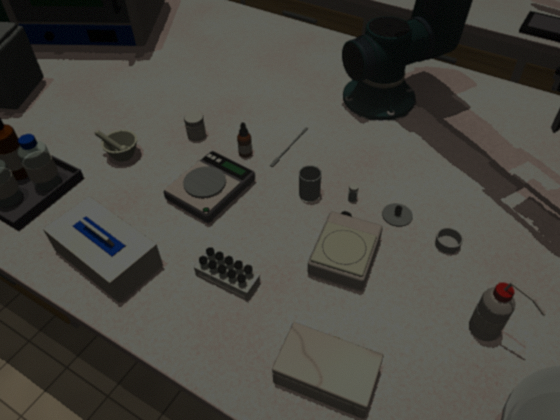

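The top view shows, in pixels: dish (154,266), cover (200,275), beaker (272,259), bottle (348,275) and jar (404,272). The stirrer is at about (217,210), turned a little. The balance pan is at (348,214) and the rack at (283,156). The scene view agrees, and shows an extra small weight between cover and beaker.

```bash
cat > h.py <<'E'
import numpy as np, cv2
from scipy.spatial.transform import Rotation as Ro
from bench import status, viewer
def cam(name,obs=None):
    m=viewer.camera_model(name); T=np.eye(4)
    if name=="wrist":
        o=obs or status.get_obs(); T[:3,:3]=Ro.from_euler('xyz',o['ee_rot']).as_matrix(); T[:3,3]=o['tool_pos']; T=T@m['T_tool_cam']
    else: T[:3,:3]=Ro.from_euler('xyz',m['attitude']).as_matrix(); T[:3,3]=m['xyz']
    return m['K'],T
def shot(name,f=None):
    c=cam(name); im=viewer.snapshot(name)[:,:,::-1].copy()
    if f: cv2.imwrite(f"pics/{f}.png",im)
    return im,c
def w(c,p,z):
    K,T=c; p=np.atleast_2d(np.float64(p)); r=np.c_[p,np.ones(len(p))]@np.linalg.inv(K).T
    d=(r*[1,-1,-1])@T[:3,:3].T; o=T[:3,3]; s=(z-o[2])/d[:,2]
    return (o+d*s[:,None])[:,:2]
def px(c,P):
    K,T=c; q=(np.atleast_2d(P)-T[:3,3])@T[:3,:3]; q=q*[1,-1,-1]; u=q@K.T; return u[:,:2]/u[:,2:]
def go(P,yaw=np.pi/2):
    "shift mm, rotvec deg in tool axes to world TCP P"
    o=status.get_obs(); R=Ro.from_euler('xyz',o['ee_rot']); N=Ro.from_euler('xyz',[np.pi,0,yaw])
    return np.round(R.inv().apply(np.array(P)-o['tool_pos'])*1000,1),np.round((R.inv()*N).as_rotvec(degrees=True),1)
E
python3 - <<'E'
from h import *
c=cam("top")
for n,p,z in [("dish",(154,266),.026),("cover",(200,275),.004),("small",(238,272),.015),("beaker",(272,259),.07),("bottle",(348,275),.08),("jar",(404,272),.063),("stir",(215,209),.055),("pan",(348,214),.048),("rack",(283,156),.055)]: print(n,w(c,p,z).round(3))
print(go([.46,.1,.33]))
E
```

```text
dish [[0.419 0.351]]
cover [[0.395 0.225]]
small [[0.404 0.116]]
beaker [[0.439 0.019]]
bottle [[ 0.397 -0.186]]
jar [[ 0.406 -0.343]]
stir [[0.578 0.181]]
pan [[ 0.567 -0.193]]
rack [[ 0.732 -0.009]]
(array([-384.3, -277.9, -156.9]), array([-0.1,  0. , 67. ]))
```

>>> {"name": "move_arm", "arguments": {"targets": [[[-356,-159,-78],[0,0,67],1],[[-356,-159,-78],[0,0,67],1],[[-356,-159,-78],[0,0,67],1],[[-356,-159,-78],[0,0,67],1],[[-356,-159,-78],[0,0,67],1],[[-356,-159,-78],[0,0,67],1],[[-356,-159,-78],[0,0,67],1],[[-356,-159,-78],[0,0,67],1],[[-356,-159,-78],[0,0,67],1],[[-356,-159,-78],[0,0,67],1],[[-356,-159,-78],[0,0,67],1],[[-356,-159,-78],[0,0,67],1]]}}

```text
time: 1.65
tool_pos: [0.4801, 0.2212, 0.2516]
ee_rot: [3.142, -0.0, 1.572]
wrist_force: [0.2, 0.1, -0.3]
width: 0.0941
```

Run:
```python
from h import *
im,c=shot("wrist","w1"); np.savez("c1.npz",K=c[0],T=c[1])
```

```text
(no output)
```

View pics/w1.png

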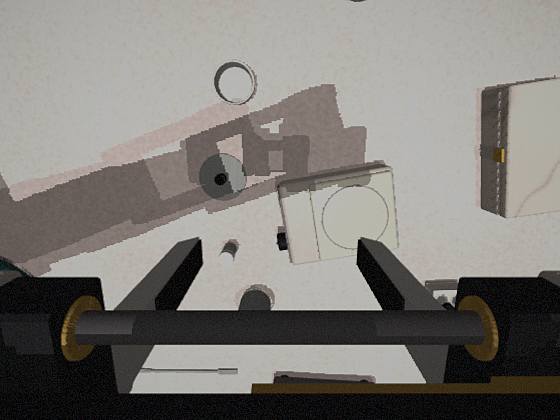

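>>> {"name": "move_arm", "arguments": {"targets": [[[-390,0,0],[0,0,0],1],[[-390,0,0],[0,0,0],1],[[-390,0,0],[0,0,0],1],[[-390,0,0],[0,0,0],1],[[-390,0,0],[0,0,0],1],[[-390,0,0],[0,0,0],1],[[-390,0,0],[0,0,0],1],[[-390,0,0],[0,0,0],1],[[-390,0,0],[0,0,0],1],[[-390,0,0],[0,0,0],1]]}}

```text
time: 2.95
tool_pos: [0.4807, -0.1677, 0.2519]
ee_rot: [3.141, -0.0, 1.573]
wrist_force: [0.1, -0.6, -0.7]
width: 0.0939
```

Run:
```python
from h import *
im,c=shot("wrist","w2"); np.savez("c2.npz",K=c[0],T=c[1])
```

```text
(no output)
```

View pics/w2.png

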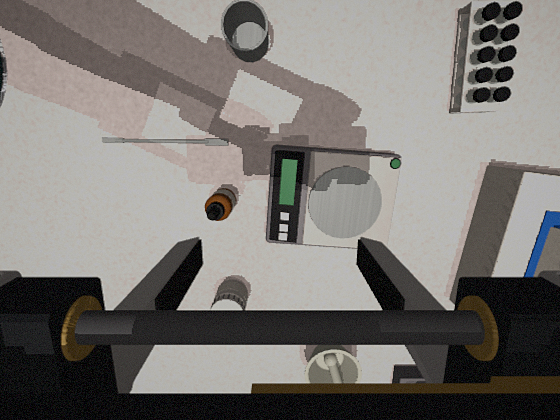

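w1 shows the dish rim at (236,83), the cover at (223,176) with its knob at (220,180), the stirrer circle at (355,217), and the rack and beaker partly hidden. w2 shows the beaker mouth at (245,28), the bottle at (216,210), the pan at (345,202) and the rack at (485,55). The jar is half hidden at (230,295).

```bash
cat >> h.py <<'E'
from scipy.optimize import least_squares
def circ(im,c,p0,z,R,tol=(.008,.004,.002),hi=90):
    e=cv2.Canny(cv2.GaussianBlur(cv2.cvtColor(im,cv2.COLOR_BGR2GRAY),(3,3),0),hi*.4,hi)
    v,u=np.nonzero(e); P=w(c,np.c_[u,v],z); x=np.r_[np.ravel(p0),R]
    for t in tol:
        d=abs(np.hypot(*(P-x[:2]).T)-x[2])<t
        if d.sum()<12: return None
        x=least_squares(lambda q:np.hypot(*(P[d]-q[:2]).T)-q[2],x,loss='soft_l1',f_scale=.001).x
    a=np.arctan2(*(P[d]-x[:2]).T); cov=len(set((a//.35).astype(int)))/18
    return x.round(4),int(d.sum()),round(cov,2)
def load(n):
    z=np.load(f"c{n}.npz"); return cv2.imread(f"pics/w{n}.png"),(z['K'],z['T'])
E
python3 - <<'E'
from h import *
i1,c1=load(1); i2,c2=load(2)
for n,i,c,p,z,R in [("dish",i1,c1,(236,83),.026,.028),("cover",i1,c1,(223,176),.004,.035),("knob",i1,c1,(220,179),.026,.008),("stir",i1,c1,(355,217),.055,.043),("beaker",i2,c2,(245,28),.07,.026),("pan",i2,c2,(345,202),.048,.05),("bottle",i2,c2,(218,207),.056,.018)]:
    p0=w(c,p,z)[0]; print(n,p0.round(4),[circ(i,c,p0,z,R,hi=h) for h in (40,90)])
for n,i,c,z,roi in [("stir",i1,c1,.055,(270,155,410,270)),("bal",i2,c2,.04,(258,140,410,255)),("rack",i2,c2,.055,(440,0,530,120))]:
    x0,y0,x1,y1=roi; L=cv2.createLineSegmentDetector().detect(cv2.cvtColor(i[y0:y1,x0:x1],cv2.COLOR_BGR2GRAY))[0].reshape(-1,2,2)+[x0,y0]
    for s in L:
        if np.hypot(*(s[0]-s[1]))>35:
            W=w(c,s,z); d=W[1]-W[0]; print(n,s.round(0).ravel(),W.round(4).ravel(),"ang",round((np.degrees(np.arctan2(d[1],d[0]))+45)%90-45,2),"len",round(np.hypot(*d),3))
E
```

```text
dish [0.4234 0.3517] [(array([0.4215, 0.3529, 0.0266]), 163, 1.0), (array([0.4212, 0.3523, 0.0262]), 151, 1.0)]
cover [0.3975 0.2271] [(array([0.3966, 0.2258, 0.0351]), 173, 1.0), (array([0.3967, 0.2258, 0.0351]), 171, 1.0)]
knob [0.397 0.226] [(array([0.3983, 0.2258, 0.0091]), 40, 0.94), (array([0.3985, 0.2256, 0.0092]), 40, 0.94)]
stir [0.582  0.1793] [(array([0.5817, 0.1785, 0.045 ]), 278, 1.0), (array([0.5817, 0.1785, 0.045 ]), 278, 1.0)]
beaker [0.4414 0.0146] [(array([0.4408, 0.0163, 0.0249]), 159, 1.0), (array([0.4408, 0.0162, 0.025 ]), 158, 1.0)]
pan [ 0.5698 -0.1905] [(array([ 0.5687, -0.1915,  0.0503]), 271, 1.0), (array([ 0.5686, -0.1915,  0.0503]), 268, 1.0)]
bottle [ 0.3991 -0.1962] [(array([ 0.3996, -0.1953,  0.0186]), 89, 0.94), (array([ 0.3996, -0.1953,  0.0186]), 89, 0.94)]
stir [381. 241. 407. 269.] [0.6199 0.1446 0.6601 0.1037] ang 44.45 len 0.057
stir [319. 172. 382. 160.] [0.5318 0.2395 0.6124 0.2553] ang 11.09 len 0.082
stir [389. 166. 304. 180.] [0.6218 0.2475 0.5127 0.2287] ang 9.77 len 0.111
stir [361. 240. 382. 269.] [0.5918 0.1461 0.6248 0.1037] ang 37.9 le
[... 574 characters left out ...]
6. 242.] [ 0.5105 -0.168   0.5047 -0.2507] ang -4.04 len 0.083
bal [282. 159. 279. 202.] [ 0.4836 -0.1344  0.4798 -0.1926] ang -3.77 len 0.058
bal [354. 249. 301. 245.] [ 0.5877 -0.2612  0.5122 -0.2557] ang -4.2 len 0.076
bal [307. 188. 302. 243.] [ 0.5186 -0.173   0.5137 -0.2528] ang -3.53 len 0.08
bal [304. 243. 354. 246.] [ 0.5158 -0.2526  0.5875 -0.2574] ang -3.82 len 0.072
rack [506. 101. 468. 102.] [ 0.7592 -0.0605  0.7131 -0.0622] ang 2.15 len 0.046
rack [508.  81. 471.  83.] [ 0.7581 -0.0376  0.7128 -0.0402] ang 3.36 len 0.045
rack [448. 112. 457.  10.] [ 0.6897 -0.0739  0.6851  0.039 ] ang 2.36 len 0.113
rack [471.   2. 460. 112.] [ 0.6998  0.047   0.7045 -0.0737] ang 2.24 len 0.121
```

>>> {"name": "move_arm", "arguments": {"targets": [[[520,-59,130],[0,0,0],1],[[520,-59,130],[0,0,0],1],[[520,-59,130],[0,0,0],1],[[520,-59,130],[0,0,0],1],[[520,-59,130],[0,0,0],1],[[520,-59,130],[0,0,0],1],[[520,-59,130],[0,0,0],1],[[520,-59,130],[0,0,0],1],[[520,-59,130],[0,0,0],1],[[520,-59,130],[0,0,0],1],[[520,-59,130],[0,0,0],1],[[520,-59,130],[0,0,0],1],[[520,-59,175],[0,0,0],1],[[520,-59,210],[0,0,0],1],[[520,-59,235],[0,0,0],1],[[520,-59,247],[0,0,0],1],[[520,-59,247],[0,0,0],1],[[520,-59,247],[0,0,0],1]]}}

```text
time: 5.25
tool_pos: [0.4228, 0.3511, 0.0062]
ee_rot: [3.139, -0.002, 1.57]
wrist_force: [0.7, -0.2, -0.4]
width: 0.0942
```

Run:
```python
from h import *
o=status.get_obs();print(o['tool_pos'],o['wrist_force'])
im,c=shot("wrist","w3"); np.savez("c3.npz",K=c[0],T=c[1])
```

```text
[0.4228028  0.3511349  0.00623614] [ 0.68643117 -0.20283591 -0.40879061]
```

View pics/w3.png

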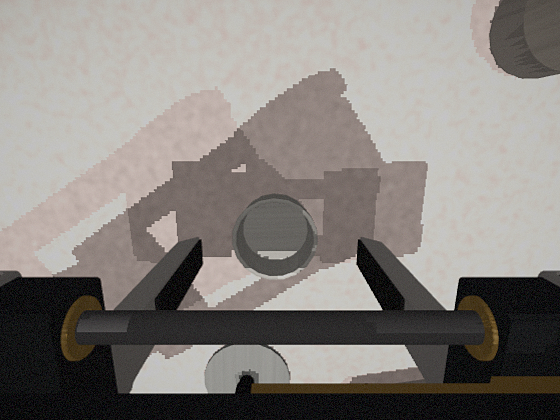

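The dish (centre about (275,235)) sits between the fingertips at (195,240) and (365,240). Closing now, then I'll check the near measurement offline.

>>> {"name": "move_arm", "arguments": {"targets": [[[0,0,1],[0,0,0],-1],[[0,0,1],[0,0,0],-1],[[0,0,1],[0,0,0],-1],[[0,0,1],[0,0,0],-1],[[0,0,1],[0,0,0],-1],[[0,0,1],[0,0,0],-1]]}}

```text
time: 6.05
tool_pos: [0.4216, 0.3507, 0.0036]
ee_rot: [-3.142, -0.0, 1.571]
wrist_force: [0.5, 0.3, -0.4]
width: 0.0375
```

Run:
```python
from h import *
i,c=load(3)
print(circ(i,c,w(c,(275,232),.026)[0],.026,.028), px(c,[.4228,.3511,.0062]))
o=status.get_obs();print(o['tool_pos'],o['width'],o['wrist_force'])
```

```text
(array([0.4202, 0.3541, 0.0268]), 425, 1.0) [[279.60882555 233.22320248]]
[0.42157553 0.35071354 0.00357161] 0.0375390726547689 [ 0.48755429  0.26340211 -0.38272873]
```

Run:
```python
from h import *
im,c=shot("wrist","w4")
print(status.get_obs()['width'])
```

```text
0.033612019187560446
```

View pics/w4.png

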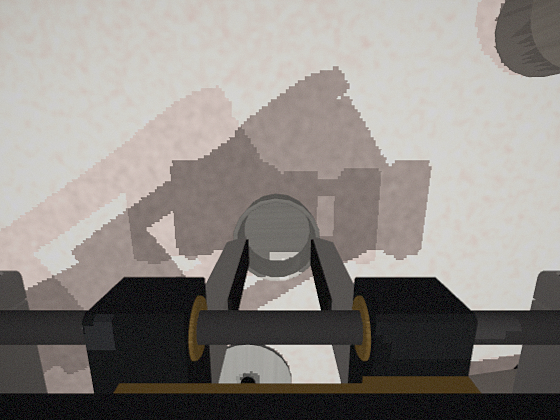

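w4 shows the fingertips at (242,240) and (318,240), right at the dish's widest edges. The reported width is below the dish's diameter, though, so I'll let it settle and read it again.

>>> {"name": "move_arm", "arguments": {"targets": [[[0,0,0],[0,0,0],-1],[[0,0,0],[0,0,0],-1]]}}

```text
time: 6.35
tool_pos: [0.4216, 0.3507, 0.0036]
ee_rot: [3.142, -0.0, 1.57]
wrist_force: [0.2, 0.2, 0.8]
width: 0.0132
```

Run:
```python
from h import *
im,c=shot("wrist","w5"); o=status.get_obs()
print(o['width'],o['tool_pos'],circ(im,c,w(c,(278,235),.026)[0],.026,.028))
a=cv2.imread("pics/w4.png"); cv2.imwrite("pics/w45.png",np.hstack([a[180:300,180:380],im[180:300,180:380]]))
print(abs(a.astype(int)-im).max(2)[200:280].__gt__(40).sum())
```

```text
0.009311560723554175 [0.42163578 0.35068724 0.00358668] (array([0.4195, 0.3543, 0.0272]), 352, 0.94)
3023
```

View pics/w45.png

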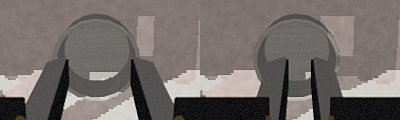

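The fingers kept closing to 9 mm with no force, so they seem to have passed over the dish. I'll check from the fixed scene camera.

Run:
```python
from h import *
im,c=shot("scene"); p=px(c,[[.4216,.3507,.0036],[.42,.354,.0]]); print(p)
u,v=p[0].astype(int); k=cv2.resize(im[max(v-90,0):v+60,u-100:u+100],None,fx=4,fy=4,interpolation=2); cv2.imwrite("pics/s1.png",np.clip(k*1.6,0,255))
```

```text
[[444.90921866 242.69832695]
 [446.24682729 243.83363203]][ WARN:0@1.305] global loadsave.cpp:1063 imwrite_ Unsupported depth image for selected encoder is fallbacked to CV_8U.
```

View pics/s1.png

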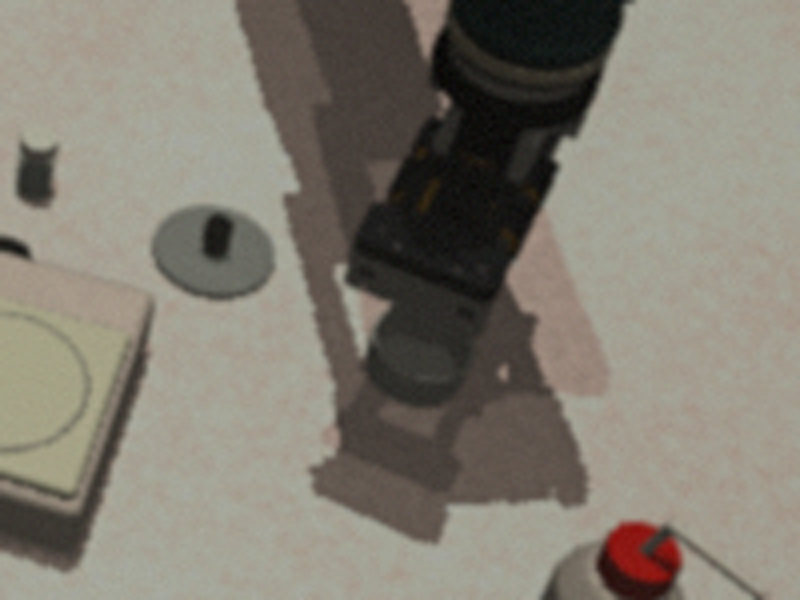

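s1 shows the finger ends over the middle of the dish. I'll rise, open and feel downward gently beside the dish to check the height calibration.

>>> {"name": "move_arm", "arguments": {"targets": [[[3,-2,-40],[0,0,0],-1],[[3,-2,-40],[0,0,0],1],[[3,-2,-40],[0,0,0],1],[[3,-2,-40],[0,0,0],1],[[3,-2,-40],[0,0,0],1],[[3,-2,-40],[0,0,0],1],[[3,-2,-40],[0,0,0],1],[[3,-2,-40],[0,0,0],1],[[3,-2,-40],[0,0,0],1],[[3,-2,-15],[0,0,0],1],[[3,-2,0],[0,0,0],1],[[3,-2,2],[0,0,0],1],[[3,-2,4],[0,0,0],1],[[3,-2,4],[0,0,0],1]]}}

```text
time: 8.2
tool_pos: [0.4201, 0.354, 0.0003]
ee_rot: [3.141, -0.001, 1.57]
wrist_force: [0.3, 0.2, 0.4]
width: 0.094
```

Run:
```python
from h import *
o=status.get_obs();print(o['tool_pos'],o['wrist_force'],o['joint_positions'])
im,c=shot("wrist","w6"); np.savez("c6.npz",K=c[0],T=c[1]); cv2.imwrite("pics/w6c.png",cv2.resize(im[150:300,150:410],None,fx=3,fy=3,interpolation=2))
```

```text
[4.20069911e-01 3.54013160e-01 2.58956462e-04] [0.33137709 0.16145199 0.3969537 ] [5.97017541e-01 1.83492045e-01 1.61574644e+00 5.44707081e-05
 1.34108398e+00 5.97349148e-01]
```

View pics/w6c.png

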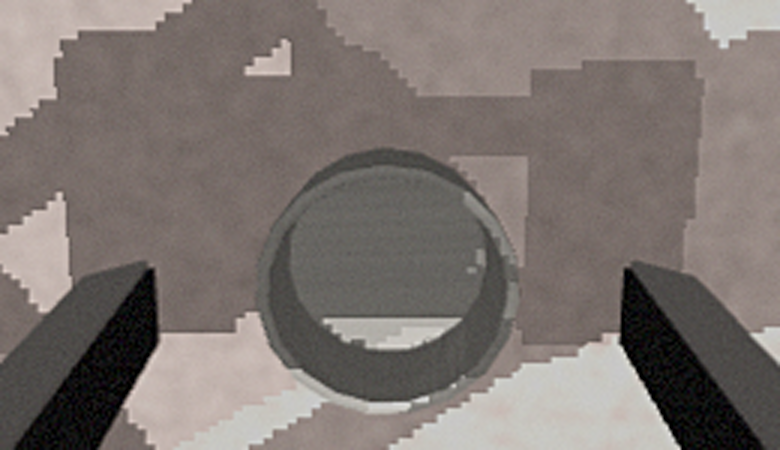

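No contact even at reported z = 0.0003. The tips appear in the image about 20 mm short of the stated TCP, so I'll keep feeling down in small steps.

>>> {"name": "move_arm", "arguments": {"targets": [[[0,0,3],[0,0,0],1],[[0,0,6],[0,0,0],1],[[0,0,8],[0,0,0],1],[[0,0,8],[0,0,0],1]]}}

```text
time: 8.75
tool_pos: [0.4194, 0.3535, -0.0088]
ee_rot: [-3.141, 0.0, 1.57]
wrist_force: [0.1, 1.1, -0.3]
width: 0.0941
```

>>> {"name": "move_arm", "arguments": {"targets": [[[0,0,2],[0,0,0],1],[[0,0,4],[0,0,0],1],[[0,0,5],[0,0,0],1],[[0,0,5],[0,0,0],1]]}}

```text
time: 9.25
tool_pos: [0.4195, 0.3536, -0.0135]
ee_rot: [-3.141, 0.0, 1.57]
wrist_force: [0.7, -0.2, -0.5]
width: 0.0939
```

>>> {"name": "move_arm", "arguments": {"targets": [[[0,0,2],[0,0,0],1],[[0,0,3],[0,0,0],1],[[0,0,4],[0,0,0],1],[[0,0,4],[0,0,0],1]]}}

```text
time: 9.75
tool_pos: [0.4195, 0.3536, -0.0176]
ee_rot: [-3.141, 0.0, 1.57]
wrist_force: [-0.5, 0.4, -0.4]
width: 0.0936
```

>>> {"name": "move_arm", "arguments": {"targets": [[[0,0,1],[0,0,0],1],[[0,0,2],[0,0,0],1],[[0,0,3],[0,0,0],1],[[0,0,3],[0,0,0],1]]}}

```text
time: 10.25
tool_pos: [0.4195, 0.3536, -0.0205]
ee_rot: [-3.141, 0.0, 1.57]
wrist_force: [0.0, 1.0, 0.3]
width: 0.0938
```

>>> {"name": "move_arm", "arguments": {"targets": [[[0,0,1],[0,0,0],1],[[0,0,2],[0,0,0],1],[[0,0,3],[0,0,0],1],[[0,0,3],[0,0,0],1]]}}

```text
time: 10.75
tool_pos: [0.4195, 0.3536, -0.0235]
ee_rot: [-3.141, 0.0, 1.57]
wrist_force: [0.0, 0.7, -0.7]
width: 0.0941
```

Run:
```python
from h import *
o=status.get_obs();print(o['tool_pos'],o['wrist_force'])
im,c=shot("wrist","w7"); np.savez("c7.npz",K=c[0],T=c[1])
a=cv2.imread("pics/w6.png")
cv2.imwrite("pics/w7c.png",cv2.resize(im[150:300,150:410],None,fx=3,fy=3,interpolation=2))
for i,cc in ((a,load(6)[1]),(im,c)): print([circ(i,cc,[.42,.354],z,.028) for z in (.026,.01,0)])
```

```text
[ 0.41953733  0.35363748 -0.02353099] [ 0.00804382  0.72411402 -0.66538248]
[(array([0.4195, 0.3543, 0.027 ]), 458, 1.0), (array([0.4197, 0.3487, 0.029 ]), 422, 1.0), (array([0.4197, 0.354 , 0.0245]), 323, 1.0)]
[(array([0.4193, 0.3538, 0.0274]), 460, 1.0), (array([0.4195, 0.3477, 0.0294]), 478, 1.0), (array([0.4197, 0.3539, 0.0247]), 347, 1.0)]
```

View pics/w7c.png

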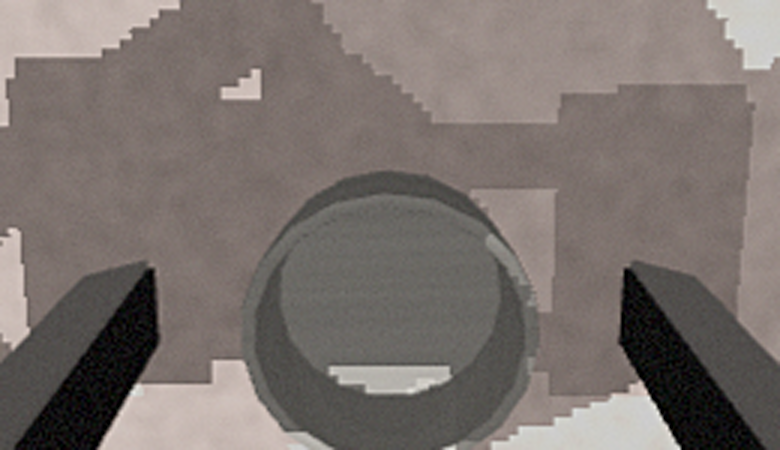

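The wrist camera's rim fit stays consistent through the descent. The spacing and row of the tips both put them about 35 mm behind the reported TCP. I'll go lower, still feeling, then close.

>>> {"name": "move_arm", "arguments": {"targets": [[[0,0,2],[0,0,0],1],[[0,0,4],[0,0,0],1],[[0,0,6],[0,0,0],1],[[0,0,6],[0,0,0],1]]}}

```text
time: 11.3
tool_pos: [0.4194, 0.3535, -0.0297]
ee_rot: [-3.141, 0.0, 1.57]
wrist_force: [0.5, 0.9, -0.0]
width: 0.094
```

>>> {"name": "move_arm", "arguments": {"targets": [[[0,0,1],[0,0,0],1],[[0,0,2],[0,0,0],1],[[0,0,3],[0,0,0],1],[[0,0,3],[0,0,0],1]]}}

```text
time: 11.8
tool_pos: [0.4197, 0.3537, -0.0316]
ee_rot: [3.141, -0.0, 1.57]
wrist_force: [-1.6, -1.5, 4.7]
width: 0.0938
```

Contact comes at reported z of about -0.031 (4.7 N), so the real tips are about 31 mm above the reported TCP. I'll back off 3 mm and close.

>>> {"name": "move_arm", "arguments": {"targets": [[[0,0,-3],[0,0,0],1],[[0,0,-3],[0,0,0],-1],[[0,0,-3],[0,0,0],-1],[[0,0,-3],[0,0,0],-1],[[0,0,-3],[0,0,0],-1],[[0,0,-3],[0,0,0],-1],[[0,0,-3],[0,0,0],-1]]}}

```text
time: 12.68
tool_pos: [0.4195, 0.3537, -0.0295]
ee_rot: [-3.141, 0.0, 1.57]
wrist_force: [-0.2, 0.3, 0.3]
width: 0.0553
```

>>> {"name": "move_arm", "arguments": {"targets": [[[0,0,-40],[0,0,0],-1],[[0,0,-80],[0,0,0],-1],[[0,0,-120],[0,0,0],-1],[[-45,12,-120],[0,0,0],-1],[[-100,27,-120],[0,0,0],-1],[[-160,44,-120],[0,0,0],-1],[[-220,60,-120],[0,0,0],-1],[[-280,76,-120],[0,0,0],-1],[[-340,93,-120],[0,0,0],-1],[[-400,109,-120],[0,0,0],-1],[[-455,124,-120],[0,0,0],-1],[[-500,137,-120],[0,0,0],-1],[[-530,145,-120],[0,0,0],-1],[[-545,149,-120],[0,0,0],-1],[[-545,149,-120],[0,0,0],-1],[[-545,149,-120],[0,0,0],-1]]}}

```text
time: 14.68
tool_pos: [0.5683, -0.19, 0.0906]
ee_rot: [-3.141, -0.001, 1.572]
wrist_force: [0.3, 0.8, 0.1]
width: 0.055
```

Run:
```python
from h import *
o=status.get_obs();print(o['tool_pos'],o['wrist_force'],o['width'])
im,c=shot("wrist","w8"); np.savez("c8.npz",K=c[0],T=c[1])
print([circ(im,c,[.5687,-.1915],.048,.05,hi=h) for h in (40,90)])
p=o['tool_pos']; print([circ(im,c,p[:2],p[2]+.0295+.026,.028,hi=h) for h in (40,90)])
cv2.imwrite("pics/w8c.png",cv2.resize(im[100:340,130:450],None,fx=2,fy=2,interpolation=2))
```

```text
[ 0.56825574 -0.19003912  0.09056999] [0.27260437 0.77725265 0.13550172] 0.0549529710653322
[(array([ 0.5689, -0.1935,  0.0509]), 364, 0.94), (array([ 0.5689, -0.194 ,  0.0512]), 364, 0.94)]
[(array([ 0.5685, -0.1906,  0.0271]), 555, 1.0), (array([ 0.5678, -0.1898,  0.027 ]), 515, 1.0)]
```

View pics/w8c.png

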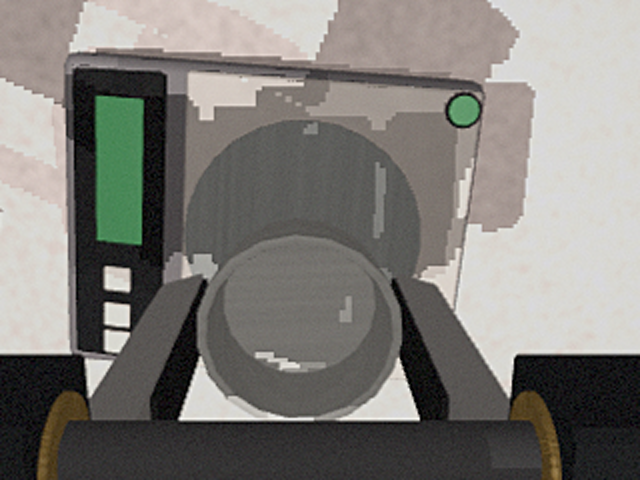

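w8 shows the dish level in the jaws above the pan. The pan arc is visible around (305,215) in the crop and its centre agrees within 2 mm.

>>> {"name": "move_arm", "arguments": {"targets": [[[-2,0,30],[0,0,0],-1],[[-2,0,55],[0,0,0],-1],[[-2,0,66],[0,0,0],-1],[[-2,0,70],[0,0,0],-1],[[-2,0,71],[0,0,0],-1],[[-2,0,72],[0,0,0],-1],[[-2,0,72],[0,0,0],-1]]}}

```text
time: 15.6
tool_pos: [0.5689, -0.1936, 0.0193]
ee_rot: [3.14, 0.0, 1.57]
wrist_force: [-0.0, 1.1, -0.0]
width: 0.0547
```

>>> {"name": "move_arm", "arguments": {"targets": [[[1.5,0,0],[0,0,0],-1],[[1.5,0,1],[0,0,0],-1],[[1.5,0,1],[0,0,0],-1],[[1.5,0,1],[0,0,0],1],[[1.5,0,1],[0,0,0],1],[[1.5,0,1],[0,0,0],1],[[1.5,0,1],[0,0,0],1],[[1.5,0,1],[0,0,0],1],[[1.5,0,-20],[0,0,0],1],[[1.5,0,-60],[0,0,0],1],[[1.5,0,-100],[0,0,0],1],[[-38.5,0,-130],[0,0,0],1],[[-38.5,0,-130],[0,0,0],1],[[-38.5,0,-130],[0,0,0],1]]}}

```text
time: 17.35
tool_pos: [0.568, -0.2313, 0.1476]
ee_rot: [-3.14, -0.001, 1.57]
wrist_force: [-0.9, 0.3, 0.4]
width: 0.0938
```

Run:
```python
from h import *
o=status.get_obs();print(o['tool_pos'],o['wrist_force'],o['width'])
im,c=shot("wrist","w9"); np.savez("c9.npz",K=c[0],T=c[1])
print([circ(im,c,[.5687,-.192],.048,.05,hi=h) for h in (40,90)])
print([circ(im,c,[.5687,-.192],.074,.028,hi=h) for h in (40,90)],px(c,[.5687,-.192,.048]))
cv2.imwrite("pics/w9c.png",cv2.resize(im[60:300,130:450],None,fx=2,fy=2,interpolation=2))
```

```text
[ 0.56796369 -0.23132875  0.14759034] [-0.86843281  0.33786262  0.39812055] 0.09380769759692924
[(array([ 0.5693, -0.1919,  0.0499]), 413, 1.0), (array([ 0.5692, -0.192 ,  0.0499]), 406, 1.0)]
[(array([ 0.5682, -0.1928,  0.0261]), 352, 1.0), (array([ 0.5683, -0.1928,  0.0259]), 342, 1.0)] [[280.39841282 163.34307012]]
```

View pics/w9c.png

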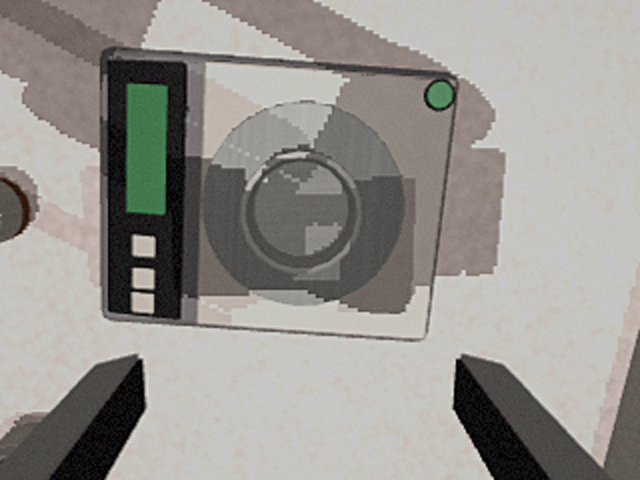

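The dish stands on the pan, centred within about 1 mm: pan centre (0.5693,-0.1919), dish centre (0.5682,-0.1928). Next is the beaker, with a near look first.

>>> {"name": "move_arm", "arguments": {"targets": [[[207,-127,0],[0,0,0],1],[[207,-127,0],[0,0,0],1],[[207,-127,0],[0,0,0],1],[[207,-127,0],[0,0,0],1],[[207,-127,0],[0,0,0],1],[[207,-127,0],[0,0,0],1],[[207,-127,0],[0,0,0],1]]}}

```text
time: 18.27
tool_pos: [0.4418, -0.0255, 0.148]
ee_rot: [-3.141, -0.0, 1.569]
wrist_force: [-0.4, -0.2, -0.2]
width: 0.0939
```

Run:
```python
from h import *
o=status.get_obs();print(o['tool_pos'],o['wrist_force'],o['width'])
im,c=shot("wrist","w10"); np.savez("c10.npz",K=c[0],T=c[1])
print([circ(im,c,[.4408,.0165],.07,.026,hi=h) for h in (40,90)])
```

```text
[ 0.44179028 -0.0255067   0.1479866 ] [-0.38059167 -0.16695405 -0.18972103] 0.09385660397807663
[(array([0.4402, 0.0174, 0.0254]), 301, 1.0), (array([0.4396, 0.0183, 0.0248]), 295, 1.0)]
```

>>> {"name": "move_arm", "arguments": {"targets": [[[43,-2,0],[0,0,0],1],[[43,-2,30],[0,0,0],1],[[43,-2,80],[0,0,0],1],[[43,-2,120],[0,0,0],1],[[43,-2,145],[0,0,0],1],[[43,-2,154],[0,0,0],1],[[43,-2,154],[0,0,0],1],[[43,-2,154],[0,0,0],-1],[[43,-2,154],[0,0,0],-1],[[43,-2,154],[0,0,0],-1],[[43,-2,154],[0,0,0],-1],[[43,-2,154],[0,0,0],-1],[[43,-2,154],[0,0,0],-1],[[43,-2,154],[0,0,0],-1]]}}

```text
time: 20.08
tool_pos: [0.4397, 0.0182, -0.0052]
ee_rot: [3.141, -0.0, 1.57]
wrist_force: [0.6, 0.1, 1.0]
width: 0.0511
```

>>> {"name": "move_arm", "arguments": {"targets": [[[0,0,-30],[0,0,0],-1],[[0,0,-70],[0,0,0],-1],[[0,0,-110],[0,0,0],-1],[[20,18,-120],[0,0,0],-1],[[50,44,-120],[0,0,0],-1],[[85,75,-120],[0,0,0],-1],[[110,100,-120],[0,0,0],-1],[[118,130,-120],[0,0,0],-1],[[120,142,-120],[0,0,0],-1],[[120,142,-120],[0,0,0],-1],[[120,142,-120],[0,0,0],-1]]}}

```text
time: 21.45
tool_pos: [0.5807, 0.1376, 0.1145]
ee_rot: [-3.141, 0.0, 1.57]
wrist_force: [-0.7, 0.1, -1.4]
width: 0.0511
```

Run:
```python
from h import *
o=status.get_obs();print(o['tool_pos'],o['wrist_force'],o['width'])
im,c=shot("wrist","w11"); np.savez("c11.npz",K=c[0],T=c[1])
print([circ(im,c,[.5817,.1785],.055,.045,hi=h) for h in (30,60,90)])
p=o['tool_pos']; print([circ(im,c,p[:2],p[2]+.0052+.07,.026,hi=h) for h in (40,90)])
```

```text
[0.58066089 0.13762253 0.11448075] [-0.68549099  0.13482843 -1.44133753] 0.05107747162174681
[(array([0.5813, 0.1784, 0.0443]), 605, 0.89), (array([0.5813, 0.1784, 0.0443]), 605, 0.89), (array([0.5813, 0.1784, 0.0443]), 606, 0.89)]
[(array([0.5805, 0.1376, 0.0268]), 388, 0.78), (array([0.5804, 0.1387, 0.026 ]), 403, 0.78)]
```

>>> {"name": "move_arm", "arguments": {"targets": [[[20,1,0],[0,0,0],-1],[[40.5,1,0],[0,0,0],-1],[[40.5,1,30],[0,0,0],-1],[[40.5,1,50],[0,0,0],-1],[[40.5,1,60],[0,0,0],-1],[[40.5,1,63],[0,0,0],-1],[[40.5,1,64],[0,0,0],-1],[[40.5,1,64],[0,0,0],-1]]}}

```text
time: 22.5
tool_pos: [0.5832, 0.1788, 0.0516]
ee_rot: [3.14, -0.0, 1.57]
wrist_force: [0.4, -0.4, -1.1]
width: 0.0511
```

>>> {"name": "move_arm", "arguments": {"targets": [[[0,-1.5,1],[0,0,0],-1],[[0,-1.5,2],[0,0,0],-1],[[0,-1.5,2],[0,0,0],-1]]}}

```text
time: 22.88
tool_pos: [0.5813, 0.1787, 0.0498]
ee_rot: [3.141, -0.0, 1.57]
wrist_force: [-2.1, -0.6, 4.0]
width: 0.0509
```

>>> {"name": "move_arm", "arguments": {"targets": [[[0,0,0],[0,0,0],1],[[0,0,0],[0,0,0],1],[[0,0,0],[0,0,0],1],[[0,0,0],[0,0,0],1],[[0,0,0],[0,0,0],1],[[0,0,-20],[0,0,0],1],[[0,0,-60],[0,0,0],1],[[0,0,-110],[0,0,0],1],[[-25,0,-150],[0,0,0],1],[[-50,0,-150],[0,0,0],1],[[-50,0,-150],[0,0,0],1],[[-50,0,-150],[0,0,0],1]]}}

```text
time: 24.38
tool_pos: [0.5805, 0.1292, 0.1975]
ee_rot: [-3.14, -0.001, 1.571]
wrist_force: [-0.3, -0.3, -0.7]
width: 0.0944
```

Run:
```python
from h import *
o=status.get_obs();print(o['tool_pos'],o['wrist_force'],o['width'])
im,c=shot("wrist","w12"); np.savez("c12.npz",K=c[0],T=c[1])
print([circ(im,c,[.5815,.1785],.055,.045,hi=h) for h in (40,90)])
print([circ(im,c,[.5815,.1785],.125,.026,hi=h) for h in (40,90)])
print([circ(im,c,[.397,.226],z,r,hi=60) for z,r in ((.004,.035),(.026,.008))])
```

```text
[0.58053486 0.12922168 0.19750802] [-0.34677146 -0.29778148 -0.68911   ] 0.09442425171582162
[(array([0.5809, 0.1785, 0.0442]), 507, 1.0), (array([0.581 , 0.179 , 0.0439]), 482, 1.0)]
[(array([0.5816, 0.1749, 0.0266]), 250, 1.0), (array([0.5814, 0.1759, 0.0259]), 257, 1.0)]
[(array([0.3968, 0.2252, 0.0351]), 218, 1.0), (array([0.3995, 0.2236, 0.0103]), 56, 0.94)]
```

Run:
```python
from h import *
i,c=load(12); t=np.linspace(0,2*np.pi,90)
def dr(x,y,z,r,col):
    P=px(c,np.c_[x+r*np.cos(t),y+r*np.sin(t),0*t+z]); cv2.polylines(big,[np.int32(((P-o)*4+2)*8)],True,col,1,cv2.LINE_AA,3)
o=np.array([200,100]); big=cv2.resize(i[100:245,200:390],None,fx=4,fy=4,interpolation=2)
dr(.5815,.1785,.055,.045,(0,0,255)); dr(.5815,.1785,.125,.026,(0,255,0)); dr(.5815,.1785,.055,.026,(255,0,0))
cv2.imwrite("pics/w12c.png",big); print(px(c,[.5815,.1785,.125]))
```

```text
[[280.83150402 155.03735832]]
```

View pics/w12c.png

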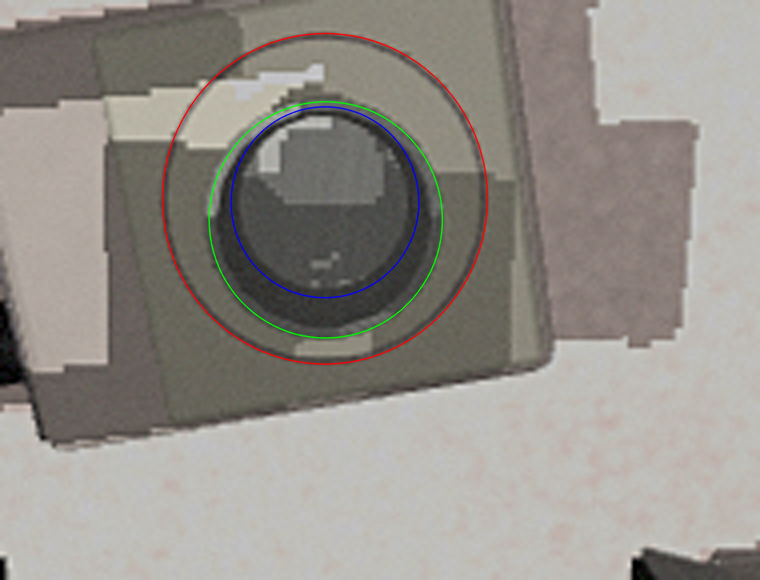

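w12c shows the beaker rim (green) and stirrer circle (red) matching their predicted concentric outlines, so the beaker is centred. Now the cover, with a near look first.

>>> {"name": "move_arm", "arguments": {"targets": [[[20,-60,0],[0,0,0],1],[[35,-120,10],[0,0,0],1],[[46,-160,50],[0,0,0],1],[[46,-183,78],[0,0,0],1],[[46,-183,78],[0,0,0],1],[[46,-183,78],[0,0,0],1],[[46,-183,78],[0,0,0],1]]}}

```text
time: 25.3
tool_pos: [0.4002, 0.1751, 0.1224]
ee_rot: [3.138, -0.001, 1.57]
wrist_force: [0.1, 0.4, 0.3]
width: 0.0943
```

Run:
```python
from h import *
o=status.get_obs();print(o['tool_pos'],o['wrist_force'],o['width'])
im,c=shot("wrist","w13"); np.savez("c13.npz",K=c[0],T=c[1])
print([circ(im,c,[.397,.2255],.004,.035,hi=h) for h in (40,90)])
print(px(c,[.397,.2255,.026]))
g=cv2.cvtColor(im,cv2.COLOR_BGR2GRAY); P=px(c,[.397,.2255,.026])[0].astype(int)
m=np.zeros_like(g); m[P[1]-20:P[1]+20,P[0]-20:P[0]+20]=g[P[1]-20:P[1]+20,P[0]-20:P[0]+20]<45
n,l,s,ce=cv2.connectedComponentsWithStats(m); k=1+s[1:,4].argmax(); print(s[k],ce[k],w(c,ce[k],.02))
```

```text
[0.40022028 0.17506888 0.12238165] [0.07807753 0.36574508 0.29028892] 0.0942971010131962
[(array([0.3959, 0.2256, 0.0349]), 254, 1.0), (array([0.3959, 0.2257, 0.0349]), 253, 1.0)]
[[275.86764809 152.05026529]]
[267 144  16  17 207] [274.51690821 151.82125604] [[0.39562913 0.22534471]]
```

>>> {"name": "move_arm", "arguments": {"targets": [[[25,-1.5,0],[0,0,0],1],[[50.5,-1.5,30],[0,0,0],1],[[50.5,-1.5,80],[0,0,0],1],[[50.5,-1.5,115],[0,0,0],1],[[50.5,-1.5,132],[0,0,0],1],[[50.5,-1.5,139],[0,0,0],1],[[50.5,-1.5,139],[0,0,0],1],[[50.5,-1.5,139],[0,0,0],1]]}}

```text
time: 26.35
tool_pos: [0.398, 0.2257, -0.0168]
ee_rot: [3.139, -0.001, 1.57]
wrist_force: [-0.6, 0.1, -0.1]
width: 0.0942
```

>>> {"name": "move_arm", "arguments": {"targets": [[[0,-2,3],[0,0,0],1],[[0,-2,6],[0,0,0],-1],[[0,-2,6],[0,0,0],-1],[[0,-2,6],[0,0,0],-1],[[0,-2,6],[0,0,0],-1],[[0,-2,6],[0,0,0],-1],[[0,-2,6],[0,0,0],-1],[[0,-2,6],[0,0,0],-1],[[0,-2,6],[0,0,0],-1],[[0,-2,6],[0,0,0],-1],[[0,-2,6],[0,0,0],-1],[[0,-2,6],[0,0,0],-1]]}}

```text
time: 27.85
tool_pos: [0.3946, 0.2252, -0.0244]
ee_rot: [3.141, -0.0, 1.57]
wrist_force: [0.1, 0.3, -0.2]
width: 0.0152
```

>>> {"name": "move_arm", "arguments": {"targets": [[[0,0,-30],[0,0,0],-1],[[0,0,-70],[0,0,0],-1],[[0,0,-115],[0,0,0],-1],[[0,0,-155],[0,0,0],-1],[[0,0,-172],[0,0,0],-1],[[-10,40,-172],[0,0,0],-1],[[-22,90,-172],[0,0,0],-1],[[-34,140,-172],[0,0,0],-1],[[-43,170,-172],[0,0,0],-1],[[-47,187,-172],[0,0,0],-1],[[-47,187,-172],[0,0,0],-1],[[-47,187,-172],[0,0,0],-1],[[-47,187,-172],[0,0,0],-1]]}}

```text
time: 29.48
tool_pos: [0.5807, 0.1785, 0.1476]
ee_rot: [-3.141, -0.0, 1.571]
wrist_force: [0.3, 0.4, -0.4]
width: 0.0151
```

Run:
```python
from h import *
o=status.get_obs();print(o['tool_pos'],o['wrist_force'],o['width'])
im,c=shot("wrist","w14"); np.savez("c14.npz",K=c[0],T=c[1])
p=o['tool_pos']; print([circ(im,c,p[:2],p[2]+.0244+.004,.035,hi=h) for h in (30,60,90)])
cv2.imwrite("pics/w14c.png",cv2.resize(im[100:340,130:450],None,fx=2,fy=2,interpolation=2))
```

```text
[0.5806845  0.17851314 0.14758576] [ 0.31539714  0.36780205 -0.43224764] 0.015055663078438005
[(array([0.5807, 0.1791, 0.0352]), 486, 1.0), (array([0.5805, 0.1795, 0.0348]), 436, 1.0), (array([0.5805, 0.1795, 0.0347]), 430, 1.0)]
```

View pics/w14c.png

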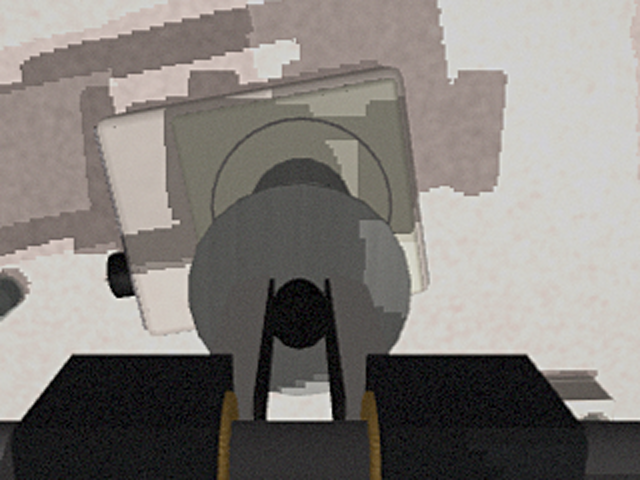

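w14 shows the cover level in the jaws above the beaker, within 1 mm of it.

>>> {"name": "move_arm", "arguments": {"targets": [[[-0.5,1,20],[0,0,0],-1],[[-0.5,1,36],[0,0,0],-1],[[-0.5,1,42],[0,0,0],-1],[[-0.5,1,44],[0,0,0],-1],[[-0.5,1,45],[0,0,0],-1],[[-0.5,1,45],[0,0,0],-1]]}}

```text
time: 30.28
tool_pos: [0.5829, 0.1777, 0.1032]
ee_rot: [3.14, -0.0, 1.57]
wrist_force: [-0.4, 0.1, -1.1]
width: 0.0152
```

>>> {"name": "move_arm", "arguments": {"targets": [[[0.4,-1.4,0],[0,0,0],-1],[[0.4,-1.4,1],[0,0,0],-1],[[0.4,-1.4,2],[0,0,0],-1],[[0.4,-1.4,2.5],[0,0,0],-1],[[0.4,-1.4,2.5],[0,0,0],-1]]}}

```text
time: 30.9
tool_pos: [0.5813, 0.178, 0.1006]
ee_rot: [3.141, -0.0, 1.57]
wrist_force: [-0.9, 0.2, 1.9]
width: 0.0149
```

>>> {"name": "move_arm", "arguments": {"targets": [[[0,0,0],[0,0,0],0],[[0,0,0],[0,0,0],0],[[0,0,0],[0,0,0],0],[[0,0,0],[0,0,0],0],[[0,0,-20],[0,0,0],0],[[0,0,-60],[0,0,0],0],[[-25,0,-100],[0,0,0],1],[[-60,0,-130],[0,0,0],1],[[-60,0,-130],[0,0,0],1],[[-60,0,-130],[0,0,0],1]]}}

```text
time: 32.15
tool_pos: [0.5808, 0.1184, 0.2291]
ee_rot: [-3.14, -0.001, 1.57]
wrist_force: [-0.1, 0.0, -0.5]
width: 0.0838
```

Run:
```python
from h import *
o=status.get_obs();print(o['tool_pos'],o['wrist_force'],o['width'])
im,c=shot("wrist","w15"); np.savez("c15.npz",K=c[0],T=c[1])
print([circ(im,c,[.5813,.1785],.129,.035,hi=h) for h in (40,90)])
```

```text
[0.58077736 0.11840773 0.22908727] [-0.08775986  0.01361406 -0.46975858] 0.08383576174845851
[(array([0.581 , 0.1798, 0.0361]), 367, 1.0), (array([0.581 , 0.18  , 0.0362]), 349, 1.0)]
```

>>> {"name": "move_arm", "arguments": {"targets": [[[-508,-175,50],[0,0,0],1],[[-508,-175,50],[0,0,0],1],[[-508,-175,50],[0,0,0],1],[[-508,-175,50],[0,0,0],1],[[-508,-175,50],[0,0,0],1],[[-508,-175,50],[0,0,0],1],[[-508,-175,50],[0,0,0],1],[[-508,-175,50],[0,0,0],1],[[-508,-175,50],[0,0,0],1],[[-508,-175,50],[0,0,0],1],[[-508,-175,50],[0,0,0],1],[[-508,-175,50],[0,0,0],1]]}}

```text
time: 33.7
tool_pos: [0.4068, -0.3883, 0.18]
ee_rot: [3.141, -0.001, 1.573]
wrist_force: [-0.4, -0.4, 0.6]
width: 0.094
```

Run:
```python
from h import *
o=status.get_obs();print(o['tool_pos'],o['wrist_force'],o['width'])
im,c=shot("wrist","w16"); np.savez("c16.npz",K=c[0],T=c[1])
for z in (.063,): print([circ(im,c,[.406,-.343],z,.025,hi=h,tol=(.012,.006,.002)) for h in (40,90)])
t=np.linspace(0,6.3,60); P=px(c,np.c_[.406+.025*np.cos(t),-.343+.025*np.sin(t),0*t+.063]); print(P.mean(0))
print([circ(im,c,[.3996,-.1953],.056,.018,hi=h) for h in (40,90)])
```

```text
[ 0.40684547 -0.38833073  0.17998311] [-0.43347746 -0.42094988  0.62780631] 0.09397074404729207
[(array([ 0.4049, -0.3519,  0.0241]), 231, 1.0), (array([ 0.4042, -0.3524,  0.024 ]), 142, 0.72)]
[279.26819349 155.52075873]
[(array([ 0.3987, -0.2028,  0.0163]), 93, 0.67), (array([ 0.3982, -0.2017,  0.0173]), 85, 0.61)]
```

Run:
```python
from h import *
im,c=shot("top")
for p0 in ([.406,-.343],[.4045,-.352]): print([circ(im,c,p0,.063,.025,hi=h,tol=(.01,.006,.003)) for h in (40,60,90)])
i,c=load(16); t=np.linspace(0,2*np.pi,90); o=np.array([180,40]); big=cv2.resize(i[40:240,180:380],None,fx=3,fy=3,interpolation=2)
for y,z,col in ((-.352,.063,(0,0,255)),(-.343,.063,(0,255,0)),(-.352,0,(255,0,0))):
    P=px(c,np.c_[.4045+.025*np.cos(t),y+.025*np.sin(t),0*t+z]); cv2.polylines(big,[np.int32((P-o)*24)],True,col,1,16,3)
cv2.imwrite("pics/w16c.png",big)
```

```text
[(array([ 0.4034, -0.3524,  0.0236]), 49, 0.94), (array([ 0.4039, -0.3523,  0.0239]), 45, 0.78), (array([ 0.4029, -0.3523,  0.0238]), 44, 0.83)]
[(array([ 0.4034, -0.3524,  0.0236]), 49, 0.94), (array([ 0.4035, -0.3523,  0.0237]), 46, 0.89), (array([ 0.4033, -0.3524,  0.0238]), 43, 0.83)]
```

View pics/w16c.png

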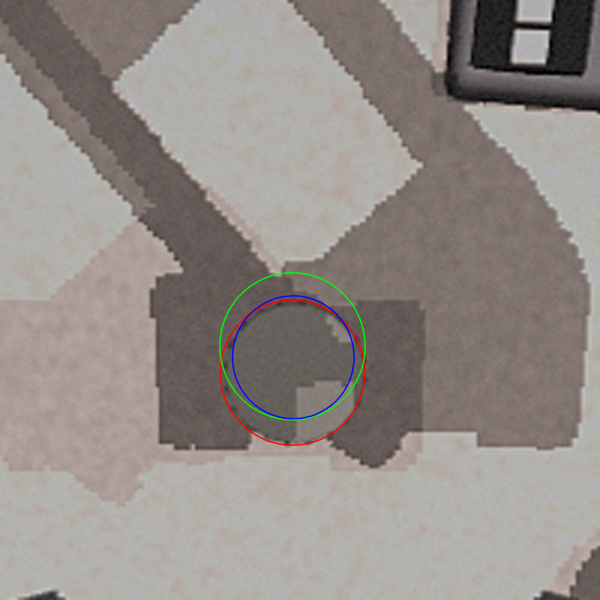

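Both cameras agree on the jar at (0.404,-0.352); the red outline in w16c fits its cap. Picking it up.

>>> {"name": "move_arm", "arguments": {"targets": [[[36,-2.5,20],[0,0,0],1],[[36,-2.5,70],[0,0,0],1],[[36,-2.5,120],[0,0,0],1],[[36,-2.5,160],[0,0,0],1],[[36,-2.5,182],[0,0,0],1],[[36,-2.5,190],[0,0,0],1],[[36,-2.5,190],[0,0,0],1],[[36,-2.5,190],[0,0,0],-1],[[36,-2.5,190],[0,0,0],-1],[[36,-2.5,190],[0,0,0],-1],[[36,-2.5,190],[0,0,0],-1],[[36,-2.5,190],[0,0,0],-1],[[36,-2.5,190],[0,0,0],-1],[[36,-2.5,190],[0,0,0],-1]]}}

```text
time: 35.55
tool_pos: [0.4037, -0.354, -0.0098]
ee_rot: [3.141, 0.0, 1.57]
wrist_force: [0.7, 0.1, 1.2]
width: 0.0494
```

>>> {"name": "move_arm", "arguments": {"targets": [[[0,0,-30],[0,0,0],-1],[[0,0,-75],[0,0,0],-1],[[0,0,-115],[0,0,0],-1],[[15,9,-130],[0,0,0],-1],[[50,30,-130],[0,0,0],-1],[[95,56,-130],[0,0,0],-1],[[145,86,-130],[0,0,0],-1],[[195,115,-130],[0,0,0],-1],[[240,142,-130],[0,0,0],-1],[[275,163,-130],[0,0,0],-1],[[295,174,-130],[0,0,0],-1],[[295,174,-110],[0,0,0],-1],[[295,174,-80],[0,0,0],-1],[[295,174,-45],[0,0,0],-1],[[295,174,-20],[0,0,0],-1],[[295,174,-6],[0,0,0],-1],[[295,174,-3],[0,0,0],-1],[[295,174,-3],[0,0,0],-1]]}}

```text
time: 37.8
tool_pos: [0.578, -0.0588, -0.0064]
ee_rot: [3.141, 0.0, 1.571]
wrist_force: [0.6, 0.2, -1.4]
width: 0.0495
```

>>> {"name": "move_arm", "arguments": {"targets": [[[0,0,2],[0,0,0],-1],[[0,0,3.2],[0,0,0],-1],[[0,0,3.2],[0,0,0],-1],[[0,0,3.2],[0,0,0],1],[[0,0,3.2],[0,0,0],1],[[0,0,3.2],[0,0,0],1],[[0,0,3.2],[0,0,0],1],[[0,0,-30],[0,0,0],1],[[0,0,-80],[0,0,0],1],[[0,0,-130],[0,0,0],1],[[-20,0,-180],[0,0,0],1],[[-50,0,-180],[0,0,0],1],[[-50,0,-180],[0,0,0],1],[[-50,0,-180],[0,0,0],1]]}}

```text
time: 39.55
tool_pos: [0.5771, -0.1084, 0.1721]
ee_rot: [-3.14, -0.001, 1.57]
wrist_force: [-0.6, 0.4, -0.5]
width: 0.0937
```

Run:
```python
from h import *
o=status.get_obs();print(o['tool_pos'],o['wrist_force'],o['width'])
im,c=shot("wrist","w17"); np.savez("c17.npz",K=c[0],T=c[1])
print([circ(im,c,[.578,-.057],.063,.025,hi=h) for h in (40,90)])
```

```text
[ 0.57705692 -0.10836052  0.1721351 ] [-0.58931488  0.37140727 -0.48561963] 0.0936989029999662
[(array([ 0.5772, -0.0573,  0.0239]), 238, 1.0), (array([ 0.5773, -0.0575,  0.0239]), 192, 0.94)]
```

>>> {"name": "move_arm", "arguments": {"targets": [[[-141,-177,0],[0,0,0],1],[[-141,-177,0],[0,0,0],1],[[-141,-177,0],[0,0,0],1],[[-141,-177,0],[0,0,0],1],[[-141,-177,0],[0,0,0],1],[[-141,-177,0],[0,0,0],1],[[-141,-177,0],[0,0,0],1],[[-141,-177,0],[0,0,0],1]]}}

```text
time: 40.6
tool_pos: [0.4013, -0.2491, 0.1728]
ee_rot: [-3.141, -0.001, 1.572]
wrist_force: [-0.5, -0.5, 0.4]
width: 0.0943
```

Run:
```python
from h import *
o=status.get_obs();print(o['tool_pos'],o['wrist_force'],o['width'])
im,c=shot("wrist","w18"); np.savez("c18.npz",K=c[0],T=c[1])
print(px(c,[[.3996,-.1953,.056],[.3996,-.1953,.1]]))
print([circ(im,c,[.3996,-.197],z,r,hi=60) for z,r in ((.056,.018),(.07,.0115))])
b,g,r=[im[:,:,k].astype(int) for k in range(3)]; m=((r-b>40)&(r>1.5*b)).astype(np.uint8); m[230:]=0
n,l,s,ce=cv2.connectedComponentsWithStats(m)
for k in np.argsort(-s[1:,4])[:3]+1: print(s[k],ce[k])
k=1+s[1:,4].argmax(); P=cv2.findContours((l==k).astype(np.uint8),0,2)[0][0].reshape(-1,2); W=w(c,P,.056); print(W.min(0),W.max(0))
```

```text
[ 0.40125476 -0.24911332  0.17280748] [-0.50816276 -0.5172072   0.36967207] 0.0942516982425472
[[278.05504175 147.37805477]
 [277.87023583 149.83957225]]
[(array([ 0.398 , -0.197 ,  0.0179]), 135, 1.0), (array([ 0.3983, -0.1967,  0.0168]), 166, 1.0)]
[260 132  34  35 500] [276.472 148.126]
[ 0.3810095  -0.21432167] [ 0.4149721  -0.18000662]
```

>>> {"name": "move_arm", "arguments": {"targets": [[[26,-3,0],[0,0,0],1],[[52,-3,15],[0,0,0],1],[[52,-3,60],[0,0,0],1],[[52,-3,110],[0,0,0],1],[[52,-3,150],[0,0,0],1],[[52,-3,172],[0,0,0],1],[[52,-3,180],[0,0,0],1],[[52,-3,180],[0,0,0],-1],[[52,-3,180],[0,0,0],-1],[[52,-3,180],[0,0,0],-1],[[52,-3,180],[0,0,0],-1],[[52,-3,180],[0,0,0],-1],[[52,-3,180],[0,0,0],-1],[[52,-3,180],[0,0,0],-1],[[52,-3,180],[0,0,0],-1]]}}

```text
time: 42.52
tool_pos: [0.3976, -0.1979, -0.0069]
ee_rot: [3.141, -0.0, 1.57]
wrist_force: [0.1, 0.3, 0.3]
width: 0.0357
```

>>> {"name": "move_arm", "arguments": {"targets": [[[0,0,-30],[0,0,0],-1],[[0,0,-75],[0,0,0],-1],[[0,0,-115],[0,0,0],-1],[[10,8,-135],[0,0,0],-1],[[40,31,-135],[0,0,0],-1],[[85,67,-135],[0,0,0],-1],[[135,106,-135],[0,0,0],-1],[[180,142,-135],[0,0,0],-1],[[220,173,-135],[0,0,0],-1],[[247,194,-135],[0,0,0],-1],[[259,204,-135],[0,0,0],-1],[[259,204,-125],[0,0,0],-1],[[259,204,-100],[0,0,0],-1],[[259,204,-70],[0,0,0],-1],[[259,204,-45],[0,0,0],-1],[[259,204,-30],[0,0,0],-1],[[259,204,-30],[0,0,0],-1]]}}

```text
time: 44.65
tool_pos: [0.6, 0.06, 0.0216]
ee_rot: [-3.138, 0.0, 1.569]
wrist_force: [0.7, -0.3, -0.7]
width: 0.0356
```

>>> {"name": "move_arm", "arguments": {"targets": [[[1,1,12],[0,0,0],-1],[[1,1,20],[0,0,0],-1],[[1,1,26],[0,0,0],-1],[[1,1,26],[0,0,0],-1],[[1,1,26],[0,0,0],-1]]}}

```text
time: 45.28
tool_pos: [0.6029, 0.0621, -0.0026]
ee_rot: [3.141, -0.0, 1.571]
wrist_force: [-0.1, 0.5, -0.9]
width: 0.0354
```

>>> {"name": "move_arm", "arguments": {"targets": [[[-0.8,-1,2],[0,0,0],-1],[[-0.8,-1,4],[0,0,0],-1],[[-0.8,-1,4],[0,0,0],-1],[[-0.8,-1,4],[0,0,0],0.3],[[-0.8,-1,4],[0,0,0],0.3],[[-0.8,-1,4],[0,0,0],0.3],[[-0.8,-1,4],[0,0,0],0.3]]}}

```text
time: 46.15
tool_pos: [0.6016, 0.0612, -0.0069]
ee_rot: [3.141, -0.0, 1.57]
wrist_force: [0.3, -0.5, 0.6]
width: 0.0611
```

>>> {"name": "move_arm", "arguments": {"targets": [[[0,0,-25],[0,0,0],0.3],[[0,0,-70],[0,0,0],0.3],[[0,0,-120],[0,0,0],0.3],[[0,0,-180],[0,0,0],0.3],[[-60,-40,-230],[0,0,0],1],[[-120,-110,-230],[0,0,0],1],[[-120,-130,-230],[0,0,0],1],[[-120,-130,-230],[0,0,0],1],[[-120,-130,-230],[0,0,0],1]]}}

```text
time: 47.28
tool_pos: [0.4719, -0.0587, 0.2234]
ee_rot: [3.14, -0.0, 1.57]
wrist_force: [0.3, -0.2, -0.6]
width: 0.0941
```

Run:
```python
from h import *
o=status.get_obs();print(o['tool_pos'],o['wrist_force'],o['width'])
im,c=shot("wrist","w19"); np.savez("c19.npz",K=c[0],T=c[1])
for n,p,z,r in (("bottle",[.602,.062],.056,.018),("jar",[.578,-.057],.063,.025),("cover",[.581,.179],.129,.035),("stir",[.5815,.1785],.055,.045)): print(n,[circ(im,c,p,z,r,hi=h) for h in (40,90)])
t,ct=shot("top")
for n,p,z,r in (("cover",[.581,.179],.129,.035),("pan",[.569,-.192],.048,.05),("dish",[.569,-.192],.074,.028),("jar",[.578,-.057],.063,.025),("bottle",[.602,.062],.056,.018)): print("top",n,circ(t,ct,p,z,r,hi=50))
b=cv2.resize(im[0:270,130:560],None,fx=1.4,fy=1.4); a=cv2.resize(np.clip(t[120:290,170:430]*1.5,0,255).astype(np.uint8),None,fx=1.6,fy=1.6)
cv2.imwrite("pics/fin.png",np.vstack([cv2.copyMakeBorder(b[:320],0,0,0,max(0,a.shape[1]-b.shape[1]),0),cv2.copyMakeBorder(a,0,0,0,max(0,b.shape[1]-a.shape[1]),0)]))
```

```text
[ 0.4718817  -0.05871125  0.22341151] [ 0.2506722  -0.2496554  -0.63003345] 0.0941498079803183
bottle [(array([0.599 , 0.0611, 0.0183]), 118, 1.0), (array([0.5994, 0.0614, 0.0183]), 109, 1.0)]
jar [(array([ 0.577 , -0.0565,  0.0248]), 184, 1.0), (array([ 0.5771, -0.0565,  0.0246]), 143, 0.83)]
cover [None, None]
stir [(array([0.5811, 0.1814, 0.0469]), 142, 0.33), (array([0.5811, 0.1814, 0.0469]), 142, 0.33)]
top cover (array([0.577 , 0.177 , 0.0363]), 76, 1.0)
top pan (array([ 0.5676, -0.1915,  0.0502]), 55, 0.72)
top dish (array([ 0.5643, -0.1962,  0.028 ]), 21, 0.5)
top jar (array([ 0.5676, -0.0838,  0.0455]), 19, 0.28)
top bottle (array([0.5964, 0.062 , 0.0194]), 35, 0.83)
```

View pics/fin.png

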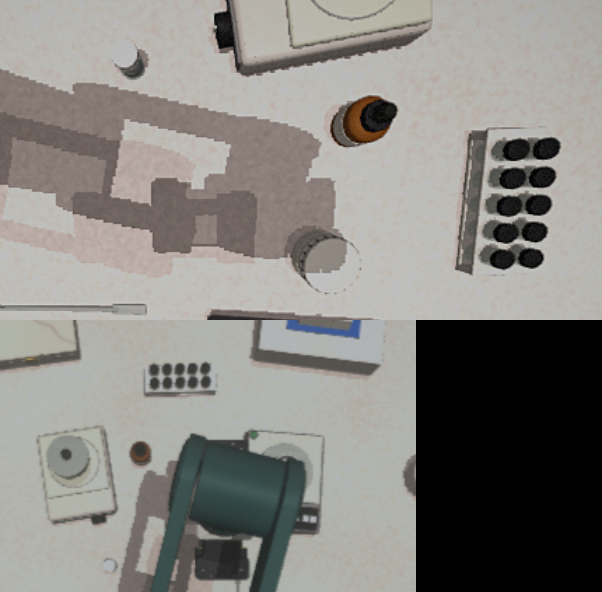

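```bash
python3 -c "
from bench import order,status
print(order.close_job(),status.get_obs()['time'])"
```

```text
the job is handed in; nothing more can be done
the job is handed in; nothing more can be done
```

The bench is laid out as asked, and I handed the job in at about 47 s of the 128 s. I did it in the order given: dish, beaker, cover, jar, bottle. The gripper was open and clear of everything at the end.

**What went wrong on the way:** the real fingertips sit about 31 mm above the reported TCP. My first grasp closed over the dish without touching it. I felt down gently to the bench (contact at 4.7 N) and used that offset for every later move.

**Last checks (camera fits, good to about 2 mm):**

| Item | Result |
|---|---|
| Dish | About 1 mm from the pan centre |
| Beaker | Rim outline fits the stirrer-plate centre |
| Cover | Let go within about 1 mm of the beaker's axis; last wrist fit at most 1.5 mm off |
| Jar | (0.577, -0.057), within about 1 mm of its place |
| Bottle | Upright, let go about 1 mm from its place; (0.599, 0.061) in a slanting last view, about 3 mm off |
| Rack | No contact; it looks unmoved in the last pictures, not measured again |

**Checks that disagreed or failed:**
- The top camera put the cover and bottle 3–5 mm nearer the robot than the wrist camera did. It also read the pan about 1.5 mm nearer. I put this down to its viewing angle and calibration.
- The arm blocked the top camera's final view of the dish and jar, so those two fits were no use. The cover was out of frame in the last wrist picture.

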